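# Offer a cavity-filter cover up to its housing

## Task

First slide the clear guard in front of the filter housing (handle on its top edge) fully down and leave it down; then pick up the filter cover (the larger plate, with two white-topped tuning posts at one end and a bar handle in the middle). Bring it over the open housing, posts at the end where the housing has its coaxial connectors, and finish while still holding it level, hovering about 1 cm above the housing with all five holes lined up over the threaded holes so that each threaded hole shows wholly inside its cover hole. The cover must not touch the housing and must not be let go; do not disturb the other things on the bench.

Things in the scene. Friction and masses are not known exactly. Their poses are not given: they have to be found in the camera images.
- sash (a joint): height in m of the vertical sliding guard (clear panel in a steel frame, 190 wide x 100 high x 10 mm thick) above its lower stop: 0 fully down, 0.13 fully up. It stays where it is left; moving it down takes about 4 N, up about 11 N.
- sash_handle (a point): centre of the guard's black handle bar on its top edge; origin 133 mm above the bench plus the joint value. Bar 100 mm long along y, 12 mm thick along x, 18 mm tall; nothing beside it along x; below it (from 12 mm under this point) the 10 mm thick frame. x points across the guard towards the housing, z up.
- station: fixed aluminium base plate, 300 x 230 x 12 mm, with two guide posts 226 mm high at y = +-106 mm that carry the guard. Origin on the bench, in the plane of the guard midway between the posts; x towards the housing.
- housing: open aluminium filter housing bolted on the station's base behind the guard, 150 (x) x 110 (y) x 45 mm tall; origin at the centre of its underside, 12 mm above the bench: top rim 57 mm above the bench. Two brass coaxial connectors stick out 19 mm at its +x end. Five 5 mm threaded holes in the top at (62,42), (-62,42), (-62,-42), (62,-42) and (62,0) mm.
- housing_hole0 (a point): threaded hole in the housing's top rim (57 mm above the bench) at (62,42) mm in the housing frame, axes as the housing's
- housing_hole2 (a point): threaded hole in the housing's top rim at (-62,-42) mm in the housing frame, axes as the housing's
- cover: the filter cover, loose, flat on the bench, 0.35 kg, balanced: plate 150 (x) x 110 (y) x 4 mm; origin at the centre of its underside, z up. 12 mm holes at the same five (x,y) as the housing's. Black bar handle at the centre: 68 mm long along x, 12 mm thick (y), 28 to 48 mm above the underside. Two white-topped posts (20 mm across, 38 mm high) at x = 44, y = +-20; low steel block at x = -44 mm.
- cover_hole0 (a point): hole of the cover at (62,42) mm on its underside, belongs over housing_hole0 (cover and housing x axes point the same way); axes as the cover's
- cover_hole2 (a point): hole of the cover at (-62,-42) mm on its underside, belongs over housing_hole2; axes as the cover's
- blank: another, smaller loose cover plate, 110 x 85 x 4 mm, with the same kind of handle, four small holes and no posts: not for this housing, leave it. Origin at the centre of its underside. It and the cover may swap places.
- screwdriver: screwdriver 170 mm long lying on the bench; leave alone
- jar: small jar with a white cap, 42 mm across, 50 mm tall, origin at the centre of its underside; leave alone
- spray: blue can with a pale label and white cap, 56 mm across, 170 mm tall, origin at the centre of its underside; leave alone
- reel: orange reel lying flat, 84 mm across, 20 mm tall, origin at the centre of its underside; leave alone
- pliers: pliers with red grips, about 160 mm long, lying on the bench; leave alone
- carton: open cardboard carton 140 x 100 x 60 mm, origin at the centre of its underside; leave alone
Not all that is in view belongs to the job. Leave any pink look-alike of the cover alone.

How it is judged:
By the outcome, as a careful person would: the job done as asked, in the order asked, and still so for the second after the job is handed in, while the arm keeps its last pose, push and grip.
It also fails if it takes over 54 s, if anything falls off the work surface, if the arm or the gripper's body presses on something with over 40 N, if the wrist force passes 120 N, or if a joint passes its speed limit or range.

## Robot

A 6-joint arm with a two-finger parallel gripper is mounted at the origin on the work surface. World frame = base frame: x ahead of the robot, y to its left, z up, the work surface at z = 0. Lengths are in m, angles in rad, forces in N, time in s.
With the tool pointing down it reaches from about 0.325 to 0.875 m from the base axis. Payload 4.4 kg.
Tool frame: the origin (TCP) lies midway between the tips of the shut fingers; the grasp point (between the pads) lies 19 mm behind it; z points along the fingers, x is the direction in which the jaws open and shut, and the axes are right-handed (so a half turn about z gives the same grasp; the last joint's range is limited). The gripper opens to 85 mm and grips with 20 to 120 N. Pads are 22 mm wide; open, the fingers measure 114 mm over their backs; the gripper's body (76 mm by 85 mm) begins 54 mm behind the grasp point. The pads swing forward as they close: fully open they stand 13 mm farther back than shut.
Start: joints at [1.018, 0.207, 1.542, -0, 1.393, -0.15], TCP at [0.225, 0.529, 0.231] pointing down, gripper open.
Joint ranges: [-2.73, 2.73], [-0.86, 2.22], [0.23, 2.46], [-1.11, 4.25], [0.08, 2.63], [-2.82, 2.82]. Speed limits (rad/s): [2.79, 2.79, 3.14, 3.14, 3.14, 3.14].

## Interface

Orientations are given as [roll, pitch, yaw] about the fixed x, y, z axes, in that order (R = Rz(yaw) Ry(pitch) Rx(roll)).
In Python, from station import ctrl gives the robot as it stands.
- The arm moves only by the tool send_rows, never from a script. Its argument "increments" is a list of rows, each an object with "slide": the shift along the world's x, y, z in m, a list of three; "delta_rot": the turn, a rotation vector about the world's x, y, z in degrees, a list of three. In form: [{"slide": [tx, ty, tz], "delta_rot": [ax, ay, az]}, ...]. A call has 1 to 12 rows; each row shifts and turns the pose as measured when the row begins; what a row does not reach is not made up. A row lasts 1/10 s, in which the tool goes at most 50 mm and 8.59 degrees, less where a joint would pass 70% of its speed; a pose out of reach is approached as far as the arm can. A call with a gripper value outside its range is refused whole. "gripper" is the opening, from -1 (shut) to 1 (fully open), set as the call begins (left out, the last holds). The fingers move at their own pace and stop on an object; the grip force is fixed at half the most. Time passes only in rows, so rows that do not move let the fingers close. It gives the time, the measured TCP pose, the force and the opening at its end, in the units of the state.
- ctrl.state(): the state, without advancing time (a new reading comes with each control period).
- ctrl.get_image(name): name is "scene" or "top"; returns (picture, depth): 400x640x3 uint8, red, green, blue; 400x640 float32, m along the optical axis (not along the pixel's ray), 0 where there is no reading.
- ctrl.get_calibration(name): a dict with "camera_matrix" (3x3 intrinsics, pixels), "rvec" (rotation vector, rad) and "tvec" (3), from world to camera coordinates, as OpenCV has them. Camera axes: x right, y down, z forward; pixel columns grow to the right and rows downward; lengths in m; the calibration is good to about 2 mm. A picture is of the moment at which its call begins. get_calibration takes no time and is no camera call.
- ctrl.job_done(): hands the job in, once; it reports no verdict.
Trained networks look in the newest picture that a camera, given by its name, has taken for a name from the list of things; names that differ only in an ending like _2 or _b are one class to them, and where a whole thing is asked for, a point or a joint stands for the part that bears it (a point fixed in the world has none). Each returns a list of dicts, best first, with "conf" (0 to 1); they miss things now and then, are a little off and sometimes report something else, mostly with a low value. They report only what shows in the picture. A call takes as long as a camera call. They do not tell look-alikes from the thing itself.
- ctrl.look_for(thing, camera): "centre" ([column, row] in pixels, amid what is visible of it).
- ctrl.outline_of(thing, camera): "pixels" (400x640 bool, what is visible of it) and "centre" ([column, row] in pixels, amid what is visible of it).
The state is a dict: "time_s": time; "qpos": joint angles; "joint_vel": joint speeds; "joint_efforts": joint torques, N m; "tool_pos": TCP position; "eef_rot": TCP orientation; "wrist_force": force on the tool from outside, world axes, zero at the start; "ft_torque": the same for the moment, N m; "opening": finger opening in m.
Only numpy, scipy, OpenCV 4.12 (cv2) and the standard library are available. Lean on these libraries where they do the work, as an engineer would, in place of code of your own. Each camera call takes 0.05 s, during which the arm holds its last target.

## Working session

There is one attempt and no reset: what is moved stays moved. The work goes in short steps, Python scripts to look and compute and a tool call to move; the robot and the scene stay as the last step left them, time stands still between calls to the robot, and variables do not carry over. Pictures are saved under pics/ and viewed, and the job is handed in when it is done.

Besides the shell and the picture viewer there is one more tool, called after "Request:" as name(argument=value, ...), one argument or row to a line, values as JSON. send_rows: Moves the arm, as the interface text tells. Its arguments: {"type":"object","properties":{"increments":{"type":"array","items":{"type":"object","properties":{"slide":{"type":"array","items":{"type":"number"}},"delta_rot":{"type":"array","items":{"type":"number"}}}}},"gripper":{"type":"number"}},"required":["increments"]}

```bash
ls; mkdir -p pics
cat > h.py <<'E'
import numpy as np, cv2
from station import ctrl
def cal(n):
    c=ctrl.get_calibration(n); K=np.array(c["camera_matrix"],float); R=cv2.Rodrigues(np.array(c["rvec"],float))[0]; t=np.array(c["tvec"],float).ravel()
    return K,R,t
def proj(n,P):
    K,R,t=cal(n); P=np.atleast_2d(P); 
    return cv2.projectPoints(P.astype(float),cv2.Rodrigues(R)[0],t,K,None)[0].reshape(-1,2)
def onz(n,px,z):
    K,R,t=cal(n); d=R.T@np.linalg.solve(K,np.array([px[0],px[1],1.])); c=-R.T@t
    return c+d*(z-c[2])/d[2]
def cloud(n,depth):
    K,R,t=cal(n); v,u=np.mgrid[:depth.shape[0],:depth.shape[1]]
    c=np.stack([(u-K[0,2])/K[0,0]*depth,(v-K[1,2])/K[1,1]*depth,depth],-1)
    return (c-t)@R
def save(im,f): cv2.imwrite("pics/"+f,cv2.cvtColor(im,cv2.COLOR_RGB2BGR))
E
python3 - <<'E'
from h import *
for n in("scene","top"):
    im,d=ctrl.get_image(n); save(im,n+"0.png"); np.savez(n+"0.npz",im=im,d=d)
    K,R,t=cal(n); print(n,-R.T@t,K[0,0],R[2])
    for th in("cover","blank","sash_handle","housing","housing_hole0","cover_hole0","station"):
        pass
    for th in ("cover","housing","blank"):
        print(th,[(round(r["conf"],2),np.round(r["centre"])) for r in ctrl.look_for(th,n)])
print(ctrl.state())
E
```

```text
pics
scene [1.50576097 0.01586605 0.77216242] 379.39883387313506 [-0.82117491 -0.01768408 -0.57040252]
cover [(0.88, array([271., 201.])), (0.64, array([186., 280.]))]
housing [(0.69, array([360., 225.]))]
blank [(0.61, array([459., 266.])), (0.6, array([226., 232.]))]
top [ 0.44836256 -0.016704    1.49944377] 468.2760357824418 [ 0.05259241  0.00798923 -0.9985841 ]
cover [(0.77, array([424., 124.])), (0.57, array([368., 245.]))]
housing [(0.89, array([271., 196.]))]
blank [(0.83, array([398., 186.]))]
{'time_s': 0.4, 'qpos': array([ 1.01847317e+00,  2.06715494e-01,  1.54171636e+00,  3.60499407e-06,
        1.39348692e+00, -1.50462670e-01]), 'joint_vel': array([-1.65427081e-03, -1.35399010e-03, -2.40548782e-03,  3.76383608e-04,
        8.68988305e-05, -1.38315795e-03]), 'joint_efforts': array([-5.70958382e-04, -3.82491875e+01, -2.91433561e+01, -2.69137181e-04,
        4.03843631e-03, -3.84323315e-06]), 'tool_pos': array([0.22483391, 0.5291058 , 0.23111323]), 'eef_rot': array([-3.14154026e+00,  3.21903131e-04,  1.16893521e+00]), 'wrist_force': array([ 0.83429849, -0.574116  ,  0.02973396]), 'ft_torque': array([-0.05713457,  0.01213618, -0.02884115]), 'opening': 0.08540126837361944}
```

View pics/scene0.png

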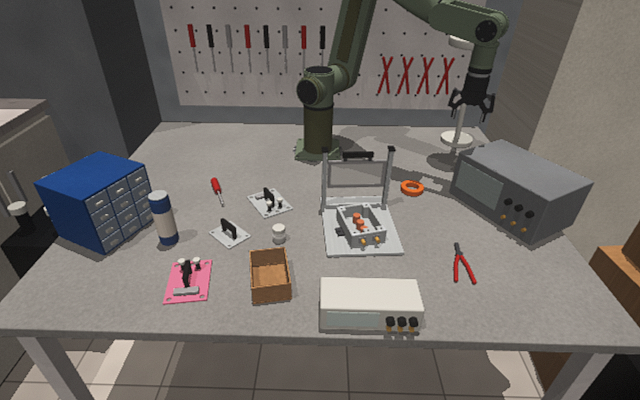

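View pics/top0.png

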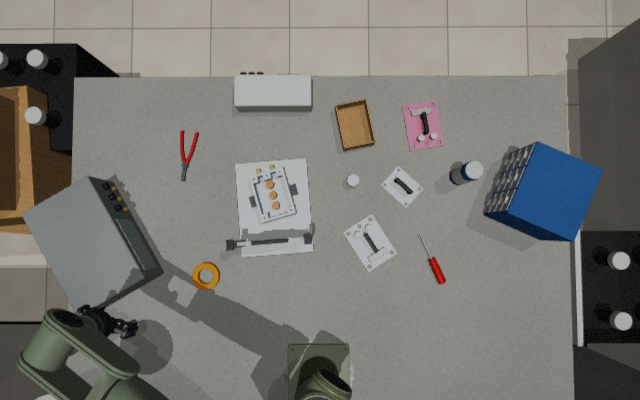

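Run:
```python
from h import *
a=np.load("top0.npz");im=a["im"];d=a["d"]
c=im[148:278,220:420]; save(cv2.resize(c,None,fx=4,fy=4,interpolation=cv2.INTER_CUBIC),"crop_top0.png")
b=np.load("scene0.npz");c=b["im"][140:265,200:410]; save(cv2.resize(c,(798,475),interpolation=cv2.INTER_CUBIC),"crop_scene0.png")
```

```text
(no output)
```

View pics/crop_top0.png

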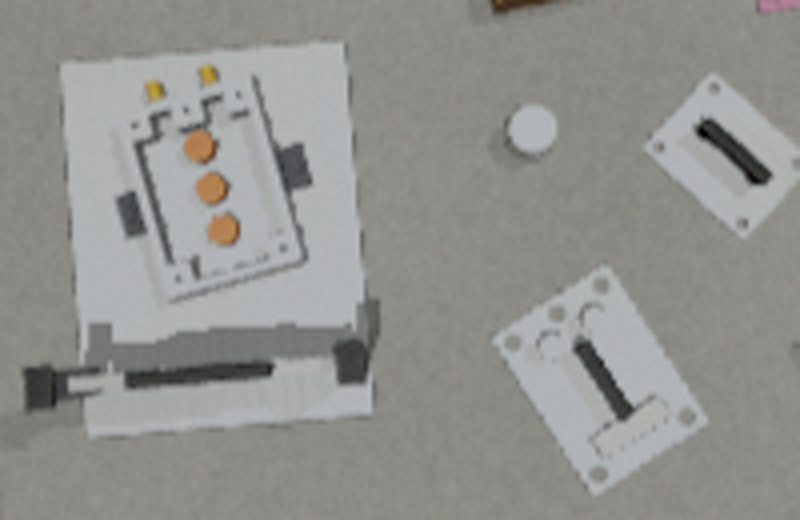

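View pics/crop_scene0.png

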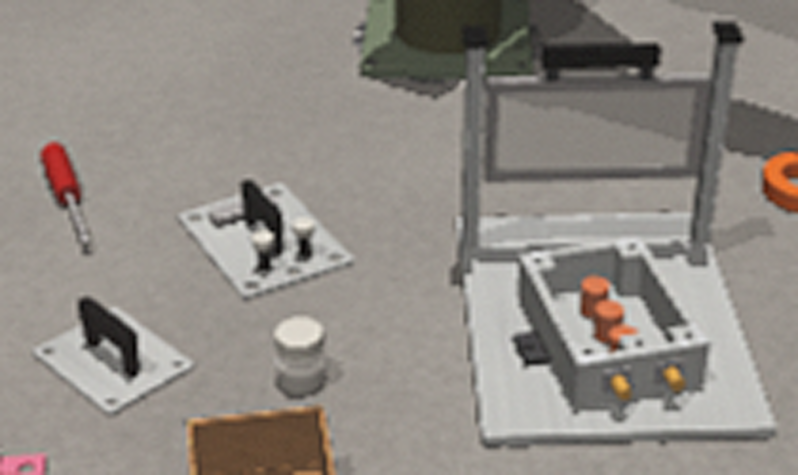

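Run:
```python
from h import *
a={n:np.load(n+"0.npz") for n in("top","scene")}
for n in a:
    ctrl.get_image(n)
    for th in("sash_handle","housing_hole0","cover_hole0"):
        print(n,th,[(round(r["conf"],2),np.round(r["centre"],1)) for r in ctrl.look_for(th,n)])
    o=ctrl.outline_of("cover",n)
    for r in o:
        m=r["pixels"]; print("cover",r["conf"],r["centre"],m.sum())
P=cloud("top",a["top"]["d"])
# depth at sash handle
for px in [(269,241),(262,242),(280,241)]:
    print(px,P[px[1],px[0]])
for px in [(370,243),(270,170),(272,212),(240,160)]:
    print(px,P[px[1]-1:px[1]+2,px[0]].round(3).tolist())
Q=cloud("scene",a["scene"]["d"])
for px in [(357,154),(358,156),(362,156)]: print(px,Q[px[1],px[0]])
# enlarged crops
t=a["top"]["im"]
s=a["scene"]["im"]
A=cv2.resize(t[160:226,240:305],None,fx=8,fy=8,interpolation=cv2.INTER_CUBIC)
B=cv2.resize(t[210:276,338:403],None,fx=8,fy=8,interpolation=cv2.INTER_CUBIC)
C=cv2.resize(s[195:255,330:395],None,fx=8,fy=8,interpolation=cv2.INTER_CUBIC)
D=cv2.resize(s[180:225,242:297],None,fx=10,fy=10,interpolation=cv2.INTER_CUBIC)
for x,f in((A,"A"),(B,"B"),(C,"C"),(D,"D")): save(x,f+".png")
```

```text
top sash_handle [(0.62, array([271.4, 241. ]))]
top housing_hole0 [(0.85, array([270.6, 194.3])), (0.27, array([354.1, 123. ]))]
top cover_hole0 [(0.77, array([369.1, 243.5])), (0.69, array([419.8, 125.4]))]
cover 0.83 [422.7, 124.2] 1612
cover 0.58 [367.8, 243.2] 1669
scene sash_handle [(0.78, array([354.5, 170.5])), (0.31, array([271. , 275.3]))]
scene housing_hole0 [(0.7, array([358. , 224.2])), (0.16, array([271.1, 273.2]))]
scene cover_hole0 [(0.93, array([186.1, 282.8])), (0.74, array([268.9, 201.4])), (0.2, array([356.7, 172.5]))]
cover 0.92 [269.6, 204.0] 823
cover 0.68 [188.6, 280.6] 1746
(269, 241) [0.42052292 0.13256304 0.21408865]
(262, 242) [0.41773626 0.15222171 0.21051113]
(280, 241) [0.42043974 0.10253857 0.21256146]
(370, 243) [[0.413, -0.16, 0.049], [0.41, -0.161, 0.045], [0.407, -0.16, 0.049]]
(270, 170) [[0.645, 0.153, 0.017], [0.637, 0.149, 0.051], [0.633, 0.148, 0.06]]
(272, 212) [[0.511, 0.146, 0.02], [0.508, 0.146, 0.019], [0.505, 0.146, 0.017]]
(240, 160) [[0.68, 0.253, -0.002], [0.676, 0.251, 0.005], [0.673, 0.251, 0.006]]
(357, 154) [0.43025203 0.13101864 0.20933042]
(358, 156) [0.4245233  0.13534022 0.19924164]
(362, 156) [0.42682441 0.14779705 0.20072691]
```

View pics/A.png

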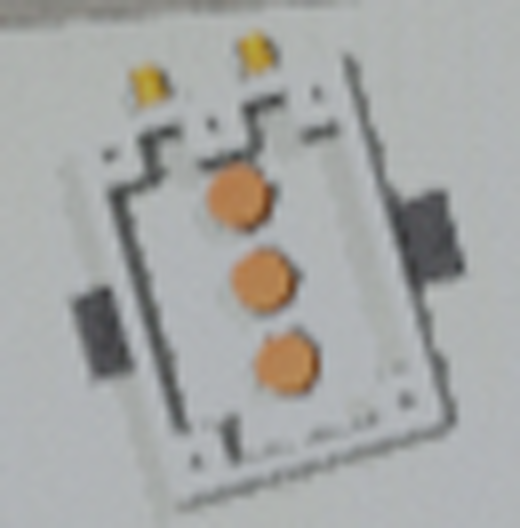

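View pics/B.png

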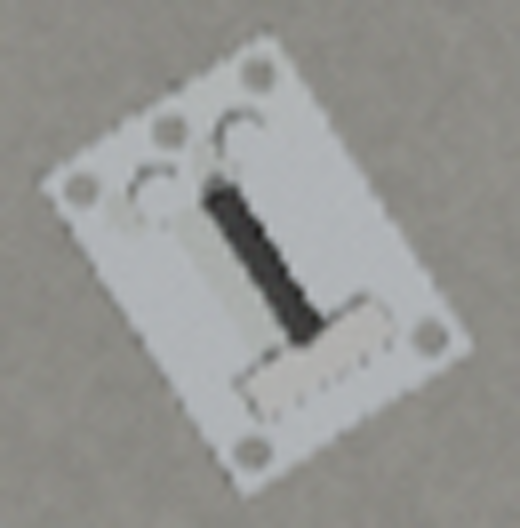

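View pics/C.png

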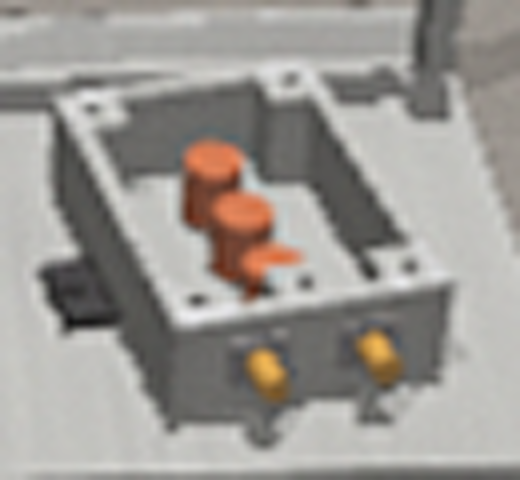

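View pics/D.png

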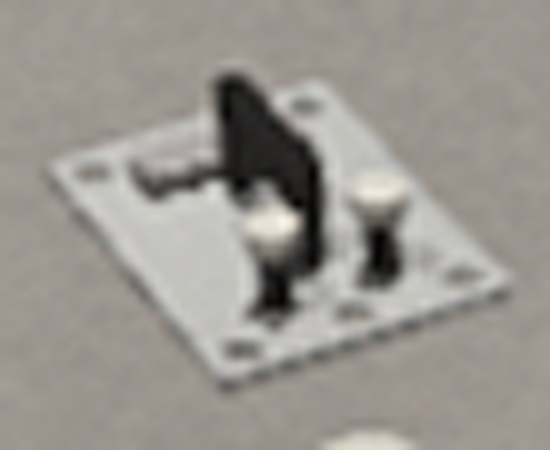

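```bash
cat >> h.py <<'E'
from scipy.optimize import least_squares
HO=np.array([(62,42),(-62,42),(-62,-42),(62,-42),(62,0)])/1000.
def pts(p,z): 
    c,s=np.cos(p[2]),np.sin(p[2]); return np.c_[HO@np.array([[c,s],[-s,c]])+p[:2],np.full(5,z)]
def fit(obs,z,p0):
    # obs {cam:5x2 with nan}
    def f(p): return np.concatenate([ (lambda r:r[~np.isnan(r)])((proj(n,pts(p,z))-o).ravel()) for n,o in obs.items()])
    r=least_squares(f,p0); return r.x,np.sqrt(np.mean(r.fun**2))
E
python3 - <<'E'
from h import *
def u(l,o,k): return (np.array(l,float)+.5)/k-.5+np.array(o)
H={"top":u([(111,154),(196,460),(406,400),(318,93),(212,124)],(240,160),8),"scene":u([(408,265),(290,79),(92,108),(197,300),(305,283)],(330,195),8)}
C={"top":u([(82,190),(253,452),(431,338),(258,74),(170,131)],(338,210),8),"scene":u([(463,273),(305,105),(92,171),(240,348),(352,311)],(242,180),10)}
for nm,o,z,p0 in(("H",H,.057,(.57,.14,.2)),("C",C,.004,(.41,-.16,.5))):
    for k in ({"top":o["top"]},{"scene":o["scene"]},o):
        p,e=fit(k,z,p0); print(nm,list(k),p.round(4),np.degrees(p[2]).round(2),e.round(3))
# sash handle height triangulation
print(onz("top",(271.4,241),.22),onz("top",(269.4,241.5),.22), onz("scene",(357.9,154.5),.22), onz("scene",(357.9,154.5),.2))
a=np.load("top0.npz");P=cloud("top",a["d"]);m=(a["im"].max(-1)<70)
sel=m&(P[...,2]>.19)&(P[...,0]>.35)&(P[...,0]<.48)&(P[...,1]<.3)&(P[...,1]>0.0)
q=P[sel];print(len(q));
lab=cv2.connectedComponents(sel.astype(np.uint8))[1]
for i in range(1,lab.max()+1):
    w=P[lab==i]; 
    if len(w)>8: print(len(w),w.mean(0),w.min(0),w.max(0),np.median(w,0))
E
```

```text
H ['top'] [0.5616 0.1429 0.2805] 16.07 0.107
H ['scene'] [0.5621 0.1431 0.2804] 16.07 0.098
H ['top', 'scene'] [0.5618 0.1431 0.2805] 16.07 0.115
C ['top'] [ 0.4109 -0.1633  0.5733] 32.85 0.091
C ['scene'] [ 0.4106 -0.1633  0.5686] 32.58 0.096
C ['top', 'scene'] [ 0.4108 -0.1633  0.5715] 32.74 0.102
[0.42064009 0.12532419 0.22      ] [0.41928877 0.13077928 0.22      ] [0.45384802 0.13140147 0.22      ] [0.41574645 0.13558631 0.2       ]
239
48 [0.42930862 0.02709879 0.22694911] [0.41784534 0.019623   0.22046561] [0.43957015 0.03609775 0.23351545] [0.43005541 0.02790784 0.22702385]
115 [0.4202497  0.13194893 0.21246704] [0.41226162 0.08377948 0.20361071] [0.42593403 0.17932383 0.21815341] [0.42046816 0.13245062 0.21267907]
76 [0.41163997 0.23702996 0.22289635] [0.39913542 0.22879979 0.19029369] [0.4238054  0.24825464 0.23242766] [0.41227838 0.23667142 0.22586121]
```

Request:
send_rows(
  increments=[
    {"slide": [0, 0, 0.03], "delta_rot": [0, 0, 4]},
    {"slide": [0.01, -0.03, 0.02], "delta_rot": [0, 0, 4]},
    {"slide": [0.02, -0.04, 0], "delta_rot": [0, 0, 4]},
    {"slide": [0.02, -0.04, 0], "delta_rot": [0, 0, 4]},
    {"slide": [0.02, -0.04, 0], "delta_rot": [0, 0, 4]},
    {"slide": [0.02, -0.04, 0], "delta_rot": [0, 0, 4]},
    {"slide": [0.02, -0.04, 0], "delta_rot": [0, 0, 3]},
    {"slide": [0.02, -0.04, 0]},
    {"slide": [0.02, -0.04, 0]},
    {"slide": [0.02, -0.04, 0]},
  ],
  gripper=-1,
)

```text
invalid input at $.increments[7]: expected keys slide, delta_rot
```

Request:
send_rows(
  increments=[
    {"slide": [0, 0, 0.03], "delta_rot": [0, 0, 4]},
    {"slide": [0.01, -0.03, 0.02], "delta_rot": [0, 0, 4]},
    {"slide": [0.02, -0.04, 0], "delta_rot": [0, 0, 4]},
    {"slide": [0.02, -0.04, 0], "delta_rot": [0, 0, 4]},
    {"slide": [0.02, -0.04, 0], "delta_rot": [0, 0, 4]},
    {"slide": [0.02, -0.04, 0], "delta_rot": [0, 0, 4]},
    {"slide": [0.02, -0.04, 0], "delta_rot": [0, 0, 3]},
    {"slide": [0.02, -0.04, 0], "delta_rot": [0, 0, 0]},
    {"slide": [0.02, -0.04, 0], "delta_rot": [0, 0, 0]},
    {"slide": [0.02, -0.04, 0], "delta_rot": [0, 0, 0]},
  ],
  gripper=-1,
)

```text
time_s: 1.9
tool_pos: [0.3967, 0.1707, 0.2845]
eef_rot: [3.133, -0.002, 1.673]
wrist_force: [0.5, 0.6, 0.6]
opening: 0.0
```

Request:
send_rows(
  increments=[
    {"slide": [0.012, -0.02, -0.01], "delta_rot": [0, 0, -1]},
    {"slide": [0.012, -0.019, -0.01], "delta_rot": [0, 0, 0]},
    {"slide": [0, 0, -0.02], "delta_rot": [0, 0, 0]},
    {"slide": [0, 0, 0], "delta_rot": [0, 0, 0]},
  ],
)

```text
time_s: 2.3
tool_pos: [0.4246, 0.1241, 0.2452]
eef_rot: [3.128, -0.001, 1.644]
wrist_force: [-1.1, -0.2, 0.6]
opening: 0.0
```

Run:
```python
from h import *
s=ctrl.state();print(s["tool_pos"],s["eef_rot"],s["wrist_force"])
im,d=ctrl.get_image("scene");save(cv2.resize(im[100:250,260:460],(800,600),interpolation=cv2.INTER_CUBIC),"s1.png")
```

```text
[0.42458619 0.12410321 0.2452144 ] [ 3.12753952e+00 -6.04061475e-04  1.64441557e+00] [-1.05748831 -0.23399615  0.5574465 ]
```

View pics/s1.png

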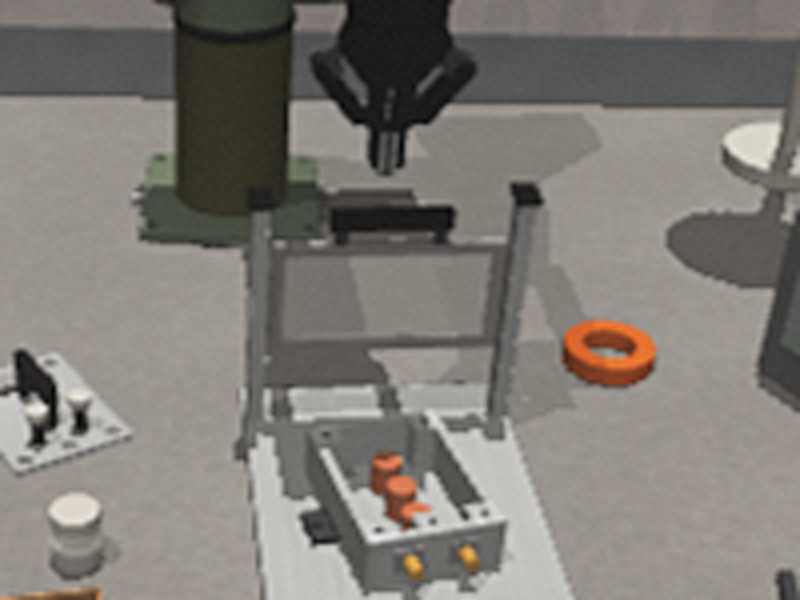

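Request:
send_rows(
  increments=[
    {"slide": [-0.004, 0.007, -0.015], "delta_rot": [0, 0.8, 0.6]},
    {"slide": [0, 0, -0.015], "delta_rot": [0, 0, 0]},
    {"slide": [0, 0, -0.012], "delta_rot": [0, 0, 0]},
    {"slide": [0, 0, -0.012], "delta_rot": [0, 0, 0]},
  ],
)

```text
time_s: 2.75
tool_pos: [0.4242, 0.1337, 0.1958]
eef_rot: [3.129, 0.0, 1.661]
wrist_force: [-2.5, -3.4, 5.6]
opening: -0.0002
```

Request:
send_rows(
  increments=[
    {"slide": [-0.001, 0, -0.014], "delta_rot": [0, 0, 0]},
    {"slide": [-0.001, 0, -0.014], "delta_rot": [0, 0, 0]},
    {"slide": [0, 0, -0.012], "delta_rot": [0, 0, 0]},
    {"slide": [0, 0, -0.008], "delta_rot": [0, 0, 0]},
  ],
)

```text
time_s: 3.15
tool_pos: [0.4243, 0.1338, 0.1485]
eef_rot: [3.123, 0.006, 1.666]
wrist_force: [-1.2, -2.4, 4.4]
opening: -0.0001
```

Request:
send_rows(
  increments=[
    {"slide": [0, 0, -0.005], "delta_rot": [0, 0, 0]},
    {"slide": [0, 0, -0.005], "delta_rot": [0, 0, 0]},
    {"slide": [0, 0, -0.004], "delta_rot": [0, 0, 0]},
  ],
)

```text
time_s: 3.45
tool_pos: [0.4246, 0.1338, 0.1418]
eef_rot: [3.127, 0.009, 1.669]
wrist_force: [-14.9, -4.2, 35.5]
opening: -0.0001
```

Request:
send_rows(
  increments=[
    {"slide": [0, 0, 0.03], "delta_rot": [0, 0, 0]},
    {"slide": [0, 0, 0.045], "delta_rot": [0, 0, 2]},
    {"slide": [0, 0, 0.045], "delta_rot": [0, 0, 3]},
    {"slide": [0, -0.02, 0.01], "delta_rot": [0, 0, 4]},
    {"slide": [0, -0.04, 0], "delta_rot": [0, 0, 4]},
    {"slide": [0, -0.04, 0], "delta_rot": [0, 0, 4]},
    {"slide": [-0.004, -0.04, 0], "delta_rot": [0, 0, 4]},
    {"slide": [-0.004, -0.04, 0], "delta_rot": [0, 0, 4]},
    {"slide": [-0.004, -0.04, 0], "delta_rot": [0, 0, 2]},
    {"slide": [0, -0.03, 0], "delta_rot": [0, 0, 0]},
    {"slide": [0, 0, 0], "delta_rot": [0, 0, 0]},
  ],
  gripper=-1,
)

```text
time_s: 4.55
tool_pos: [0.4113, -0.1165, 0.2761]
eef_rot: [3.114, 0.003, 2.171]
wrist_force: [-0.3, 0.8, -1.1]
opening: 0.0001
```

Run:
```python
from h import *
s=ctrl.state();print(s["tool_pos"],s["eef_rot"],np.degrees(s["eef_rot"][2]),s["qpos"])
for n in("scene","top"):
  im,d=ctrl.get_image(n);save(im,n+"2.png");np.savez(n+"2.npz",im=im,d=d)
  if n=="top":
    P=cloud(n,d); sel=(im.max(-1)<70)&(P[...,2]>.1)&(P[...,0]>.39)&(P[...,0]<.45)&(P[...,1]<.2)&(P[...,1]>.06)
    w=P[sel]; print(len(w), w and 0 if False else (np.median(w,0) if len(w) else None))
```

```text
[ 0.41130478 -0.11646915  0.27610838] [3.1143051  0.00324991 2.17147248] 124.41620862403032 [-0.49622138 -0.16927814  1.83127064  0.0229267   1.46428131 -2.67000111]
101 [0.42168324 0.13219878 0.14258426]
```

View pics/scene2.png

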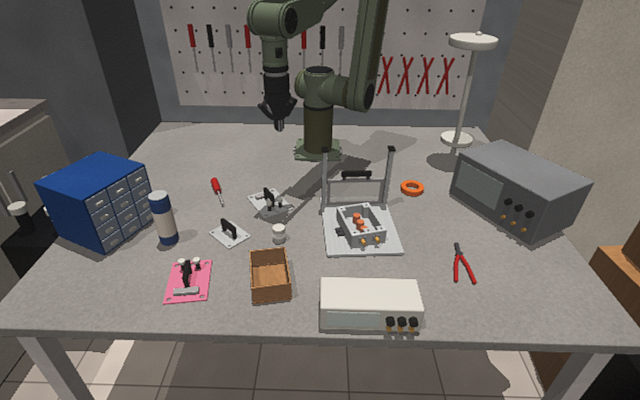

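View pics/top2.png

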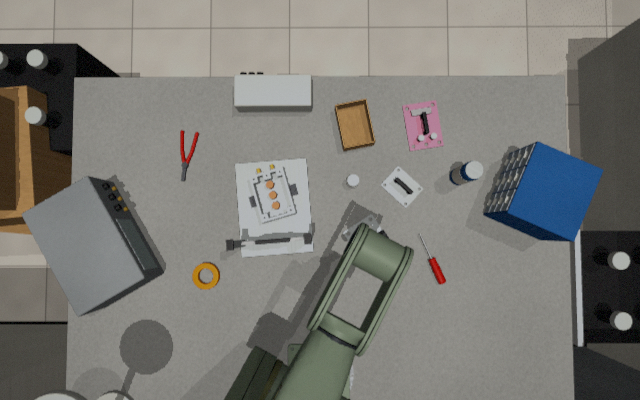

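Request:
send_rows(
  increments=[
    {"slide": [0, -0.01, -0.005], "delta_rot": [0, 0, -8]},
    {"slide": [0, -0.01, -0.005], "delta_rot": [0, 0, -8]},
    {"slide": [0, -0.01, -0.005], "delta_rot": [0, 0, -8]},
    {"slide": [0, -0.01, -0.005], "delta_rot": [0, 0, -8]},
    {"slide": [0, 0, -0.005], "delta_rot": [0, 0, -8]},
    {"slide": [0, 0, -0.005], "delta_rot": [0, 0, -8]},
    {"slide": [0, 0, -0.005], "delta_rot": [0, 0, -8]},
    {"slide": [0, 0, -0.005], "delta_rot": [0, 0, -8]},
    {"slide": [0, 0, -0.005], "delta_rot": [0, 0, -8]},
    {"slide": [0, 0, -0.005], "delta_rot": [0, 0, -8]},
    {"slide": [0, 0, -0.005], "delta_rot": [0, 0, -8]},
    {"slide": [0, 0, 0], "delta_rot": [0, 0, -8]},
  ],
  gripper=0,
)

```text
time_s: 5.85
tool_pos: [0.4148, -0.1325, 0.2152]
eef_rot: [3.116, -0.01, 0.458]
wrist_force: [-1.1, -0.1, 0.2]
opening: 0.0427
```

Request:
send_rows(
  increments=[
    {"slide": [0, 0, 0], "delta_rot": [0, 0, -8]},
    {"slide": [0, 0, 0], "delta_rot": [0, 0, -8]},
    {"slide": [0, 0, 0], "delta_rot": [0, 0, -8]},
    {"slide": [0, 0, 0], "delta_rot": [0, 0, -8]},
    {"slide": [0, 0, 0], "delta_rot": [0, 0, -8]},
    {"slide": [0, 0, 0], "delta_rot": [0, 0, -8]},
    {"slide": [0, 0, 0], "delta_rot": [0, 0, -8]},
    {"slide": [0, 0, 0], "delta_rot": [0, 0, -8]},
    {"slide": [0, 0, 0], "delta_rot": [0, 0, -8]},
    {"slide": [0, 0, 0], "delta_rot": [0, 0, -4]},
    {"slide": [0, 0, 0], "delta_rot": [0, 0, 0]},
  ],
)

```text
time_s: 6.95
tool_pos: [0.417, -0.1093, 0.2114]
eef_rot: [3.129, -0.006, -0.898]
wrist_force: [0.1, -0.3, -0.5]
opening: 0.0425
```

```bash
cat >> h.py <<'E'
from scipy.spatial.transform import Rotation as Ro
def need(x,y,yawdeg):
    s=ctrl.state(); R=Ro.from_euler("xyz",s["eef_rot"]); T=Ro.from_euler("xyz",[np.pi,0,np.radians(yawdeg)])
    print("t",s["time_s"],"pos",s["tool_pos"].round(4),"d",(np.array([x,y])-s["tool_pos"][:2]).round(4),"rot",np.degrees((T*R.inv()).as_rotvec()).round(2),"F",s["wrist_force"].round(1),"q",s["qpos"].round(2),"op",s["opening"])
E
python3 -c "
from h import *
need(.4108,-.1633,-57.26)"
```

```text
t 6.95 pos [ 0.417  -0.1093  0.2114] d [-0.0062 -0.054 ] rot [ 0.7  -0.37 -5.81] F [ 0.1 -0.3 -0.5] q [-0.45 -0.09  1.9  -0.01  1.33  0.45] op 0.0424658953668955
```

Request:
send_rows(
  increments=[
    {"slide": [-0.003, -0.027, -0.03], "delta_rot": [0.7, -0.4, -3]},
    {"slide": [-0.003, -0.027, -0.03], "delta_rot": [0, 0, -3]},
    {"slide": [0, 0, -0.02], "delta_rot": [0, 0, 0]},
    {"slide": [0, 0, 0], "delta_rot": [0, 0, 0]},
  ],
)

```text
time_s: 7.35
tool_pos: [0.4138, -0.1598, 0.1307]
eef_rot: [-3.135, -0.004, -0.991]
wrist_force: [-0.4, 0.5, 0.6]
opening: 0.0428
```

```bash
python3 -c "
from h import *
need(.4108,-.1633,-57.26)"
```

```text
t 7.35 pos [ 0.4138 -0.1598  0.1307] d [-0.003  -0.0035] rot [ 0.    0.44 -0.49] F [-0.4  0.5  0.6] q [-0.57  0.03  1.96  0.    1.14  0.42] op 0.04280597382978982
```

Request:
send_rows(
  increments=[
    {"slide": [-0.003, -0.0035, -0.025], "delta_rot": [0, 0.4, -0.5]},
    {"slide": [0, 0, -0.025], "delta_rot": [0, 0, 0]},
    {"slide": [0, 0, 0], "delta_rot": [0, 0, 0]},
  ],
)

```text
time_s: 7.65
tool_pos: [0.4134, -0.1619, 0.0822]
eef_rot: [-3.138, -0.004, -0.993]
wrist_force: [-0.8, 0.1, -0.3]
opening: 0.0428
```

Run:
```python
from h import *
need(.4108,-.1633,-57.26)
im,d=ctrl.get_image("scene");save(cv2.resize(im[140:240,210:343],(798,600),interpolation=cv2.INTER_CUBIC),"s3.png")
```

```text
t 7.65 pos [ 0.4134 -0.1619  0.0822] d [-0.0026 -0.0014] rot [ 0.08  0.29 -0.39] F [-0.8  0.1 -0.3] q [-0.57  0.12  1.99  0.    1.03  0.42] op 0.04275625698286813
```

View pics/s3.png

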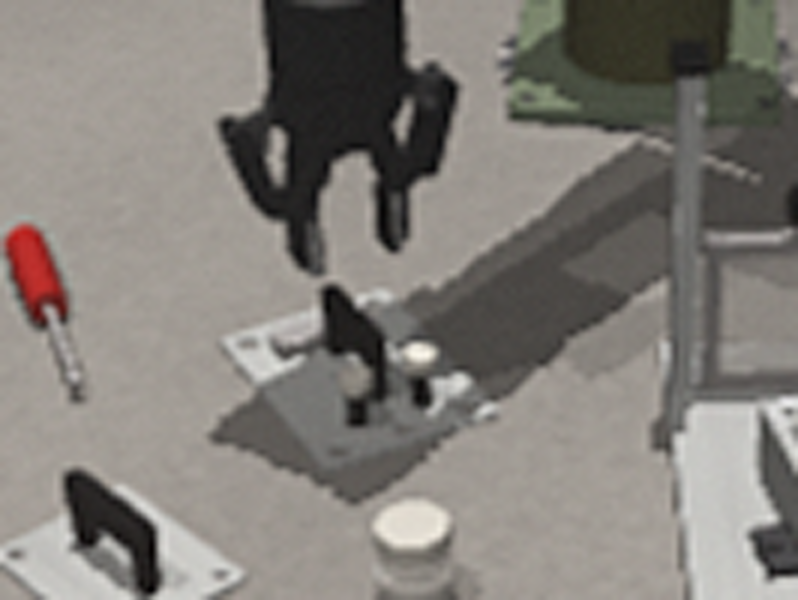

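Request:
send_rows(
  increments=[
    {"slide": [-0.003, -0.0015, -0.025], "delta_rot": [0, 0.3, -0.5]},
    {"slide": [0, 0, -0.02], "delta_rot": [0, 0, 0]},
    {"slide": [0, 0, -0.012], "delta_rot": [0, 0, 0]},
    {"slide": [0, 0, 0], "delta_rot": [0, 0, 0]},
  ],
)

```text
time_s: 8.1
tool_pos: [0.419, -0.166, 0.0334]
eef_rot: [-3.134, -0.018, -0.996]
wrist_force: [-0.2, 0.0, 0.0]
opening: 0.0428
```

Run:
```python
from h import *
need(.4108,-.1633,-57.26)
```

```text
t 8.1 pos [ 0.419  -0.166   0.0334] d [-0.0082  0.0027] rot [ 0.63  0.91 -0.22] F [-0.2  0.   0. ] q [-0.57  0.21  2.01 -0.    0.9   0.43] op 0.04277414601980894
```

Request:
send_rows(
  increments=[
    {"slide": [-0.008, 0.003, 0], "delta_rot": [0.6, 0.9, -0.2]},
    {"slide": [0, 0, -0.004], "delta_rot": [0, 0, 0]},
    {"slide": [0, 0, 0], "delta_rot": [0, 0, 0]},
  ],
)

```text
time_s: 8.4
tool_pos: [0.4131, -0.1639, 0.0326]
eef_rot: [-3.14, -0.005, -0.998]
wrist_force: [0.5, -0.3, -0.1]
opening: 0.0427
```

Run:
```python
from h import *
need(.4108,-.1633,-57.26)
```

```text
t 8.4 pos [ 0.4131 -0.1639  0.0326] d [-0.0023  0.0006] rot [ 0.16  0.23 -0.08] F [ 0.5 -0.3 -0.1] q [-0.57  0.21  2.01 -0.    0.91  0.43] op 0.0427246566853752
```

Request:
send_rows(
  increments=[
    {"slide": [-0.003, 0.001, -0.006], "delta_rot": [0.1, 0.2, 0]},
    {"slide": [-0.001, 0, -0.005], "delta_rot": [0, 0.1, 0]},
    {"slide": [-0.001, 0, -0.003], "delta_rot": [0, 0.1, 0]},
  ],
)

```text
time_s: 8.7
tool_pos: [0.409, -0.1637, 0.0192]
eef_rot: [3.14, -0.002, -0.998]
wrist_force: [0.4, -0.0, -0.3]
opening: 0.0429
```

Run:
```python
from h import *
need(.4108,-.1633,-57.26)
```

```text
t 8.7 pos [ 0.409  -0.1637  0.0192] d [0.0018 0.0004] rot [ 0.17 -0.02 -0.07] F [ 0.4 -0.  -0.3] q [-0.58  0.23  2.02 -0.    0.88  0.42] op 0.04293861188177898
```

Request:
send_rows(
  increments=[
    {"slide": [0.001, 0, 0], "delta_rot": [0.1, 0, 0]},
    {"slide": [0, 0, 0], "delta_rot": [0, 0, 0]},
    {"slide": [0, 0, 0], "delta_rot": [0, 0, 0]},
    {"slide": [0, 0, 0], "delta_rot": [0, 0, 0]},
    {"slide": [0, 0, 0], "delta_rot": [0, 0, 0]},
  ],
  gripper=-1,
)

```text
time_s: 9.2
tool_pos: [0.4098, -0.1638, 0.0185]
eef_rot: [3.14, 0.0, -0.998]
wrist_force: [0.3, 0.7, -0.4]
opening: 0.0111
```

Run:
```python
from h import *
need(.4108,-.1633,-57.26)
```

```text
t 9.2 pos [ 0.4098 -0.1638  0.0185] d [0.001  0.0005] rot [ 0.04 -0.08 -0.06] F [ 0.3  0.7 -0.4] q [-0.58  0.24  2.02 -0.    0.88  0.42] op 0.011142961617179746
```

Request:
send_rows(
  increments=[
    {"slide": [0, 0, 0.005], "delta_rot": [0, 0, 0]},
    {"slide": [0, 0, 0.01], "delta_rot": [0, 0, 0]},
    {"slide": [0, 0, 0.015], "delta_rot": [0, 0, 0]},
    {"slide": [0, 0, 0.02], "delta_rot": [0, 0, 0]},
    {"slide": [0, 0, 0], "delta_rot": [0, 0, 0]},
  ],
)

```text
time_s: 9.7
tool_pos: [0.4064, -0.1614, 0.0692]
eef_rot: [3.137, 0.007, -0.998]
wrist_force: [-0.2, -0.3, -3.3]
opening: 0.0109
```

Run:
```python
from h import *
need(.4108,-.1633,-57.26)
im,d=ctrl.get_image("scene");save(cv2.resize(im[140:240,210:343],(798,600),interpolation=cv2.INTER_CUBIC),"s4.png")
```

```text
t 9.7 pos [ 0.4064 -0.1614  0.0692] d [ 0.0044 -0.0019] rot [-0.21 -0.44 -0.07] F [-0.2 -0.3 -3.3] q [-0.58  0.13  2.   -0.    1.01  0.42] op 0.010850133552120778
```

View pics/s4.png

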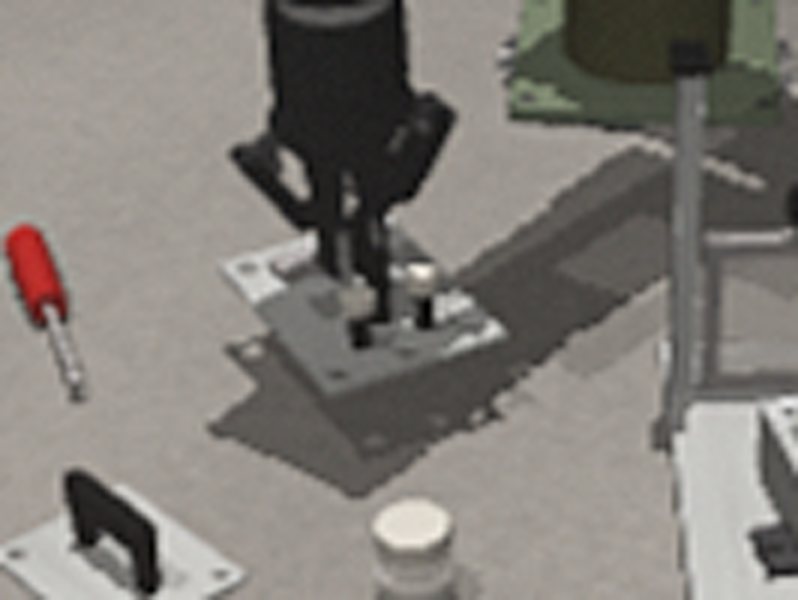

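Held level and lifted. Raise above the guard posts, then cross.

Request:
send_rows(
  increments=[
    {"slide": [0, 0, 0.025], "delta_rot": [0, -0.3, 0]},
    {"slide": [0.002, 0, 0.035], "delta_rot": [0, -0.2, 0]},
    {"slide": [0.004, 0, 0.035], "delta_rot": [0, 0, 0]},
    {"slide": [0.01, 0, 0.035], "delta_rot": [0, 0, 0]},
    {"slide": [0.02, 0, 0.035], "delta_rot": [0, 0, 0]},
    {"slide": [0.02, 0, 0.03], "delta_rot": [0, 0, 0]},
    {"slide": [0.02, 0, 0.02], "delta_rot": [0, 0, 0]},
    {"slide": [0.02, 0.01, 0], "delta_rot": [0, 0, 0]},
    {"slide": [0.01, 0.01, 0], "delta_rot": [0, 0, 0]},
  ],
)

```text
time_s: 10.65
tool_pos: [0.5032, -0.1345, 0.279]
eef_rot: [3.132, 0.028, -1.002]
wrist_force: [-0.8, 0.5, -4.1]
opening: 0.0112
```

Run:
```python
from h import *
need(.5618,.1431,-73.93)
```

```text
t 10.65 pos [ 0.5032 -0.1345  0.279 ] d [0.0586 0.2776] rot [ -1.24  -1.16 -16.51] F [-0.8  0.5 -4.1] q [-0.43  0.08  1.59  0.01  1.5   0.57] op 0.011195654088365243
```

Request:
send_rows(
  increments=[
    {"slide": [0.006, 0.02, 0], "delta_rot": [-0.6, -0.6, -2]},
    {"slide": [0.006, 0.03, 0], "delta_rot": [-0.6, -0.6, -2]},
    {"slide": [0.006, 0.03, 0], "delta_rot": [0, 0, -2]},
    {"slide": [0.006, 0.03, 0], "delta_rot": [0, 0, -2]},
    {"slide": [0.006, 0.03, 0], "delta_rot": [0, 0, -2]},
    {"slide": [0.006, 0.03, 0], "delta_rot": [0, 0, -2]},
    {"slide": [0.006, 0.03, 0], "delta_rot": [0, 0, -2]},
    {"slide": [0.006, 0.03, 0], "delta_rot": [0, 0, -2]},
    {"slide": [0.006, 0.02, 0], "delta_rot": [0, 0, 0]},
    {"slide": [0, 0.01, 0], "delta_rot": [0, 0, 0]},
    {"slide": [0, 0, 0], "delta_rot": [0, 0, 0]},
  ],
)

```text
time_s: 11.75
tool_pos: [0.5437, 0.1395, 0.2557]
eef_rot: [3.099, 0.015, -1.291]
wrist_force: [0.1, -1.1, -4.3]
opening: 0.011
```

Run:
```python
from h import *
need(.5618,.1431,-73.93)
```

```text
t 11.75 pos [0.5437 0.1395 0.2557] d [0.0181 0.0036] rot [-0.18 -2.58  0.04] F [ 0.1 -1.1 -4.3] q [0.09 0.19 1.51 0.01 1.48 1.38] op 0.010956952201883455
```

Request:
send_rows(
  increments=[
    {"slide": [0.009, 0.002, 0], "delta_rot": [-0.1, -1.3, 0]},
    {"slide": [0.009, 0.002, -0.01], "delta_rot": [-0.1, -1.3, 0]},
    {"slide": [0, 0, -0.03], "delta_rot": [0, 0, 0]},
    {"slide": [0, 0, -0.03], "delta_rot": [0, 0, 0]},
    {"slide": [0, 0, -0.03], "delta_rot": [0, 0, 0]},
    {"slide": [0, 0, 0], "delta_rot": [0, 0, 0]},
    {"slide": [0, 0, 0], "delta_rot": [0, 0, 0]},
  ],
)

```text
time_s: 12.45
tool_pos: [0.5641, 0.136, 0.1534]
eef_rot: [-3.135, -0.007, -1.299]
wrist_force: [1.1, -0.8, -2.5]
opening: 0.0112
```

Run:
```python
from h import *
need(.5618,.1431,-73.93)
```

```text
t 12.45 pos [0.5641 0.136  0.1534] d [-0.0023  0.0071] rot [0.3  0.5  0.48] F [ 1.1 -0.8 -2.5] q [ 0.09  0.29  1.61 -0.01  1.24  1.39] op 0.011243067532324479
```

Request:
send_rows(
  increments=[
    {"slide": [-0.003, 0.007, -0.01], "delta_rot": [0.3, 0.5, 0.5]},
    {"slide": [0, 0, -0.018], "delta_rot": [0, 0, 0]},
    {"slide": [0, 0, -0.018], "delta_rot": [0, 0, 0]},
    {"slide": [0, 0, 0], "delta_rot": [0, 0, 0]},
    {"slide": [0, 0, 0], "delta_rot": [0, 0, 0]},
  ],
)

```text
time_s: 12.95
tool_pos: [0.5671, 0.1439, 0.1141]
eef_rot: [-3.127, -0.001, -1.29]
wrist_force: [0.5, 0.2, -3.1]
opening: 0.0112
```

Run:
```python
from h import *
need(.5607,.1429,-73.9)
```

```text
t 12.95 pos [0.5671 0.1439 0.1141] d [-0.0064 -0.001 ] rot [-0.17  0.84  0.02] F [ 0.5  0.2 -3.1] q [0.1  0.34 1.63 0.   1.15 1.39] op 0.011206247778663291
```

Request:
send_rows(
  increments=[
    {"slide": [-0.006, -0.001, -0.003], "delta_rot": [-0.2, 0.8, 0]},
    {"slide": [-0.002, 0, -0.006], "delta_rot": [0, 0.2, 0]},
    {"slide": [-0.001, 0, -0.006], "delta_rot": [0, 0.2, 0]},
    {"slide": [0, 0, 0], "delta_rot": [0, 0, 0]},
  ],
)

```text
time_s: 13.35
tool_pos: [0.56, 0.1434, 0.1022]
eef_rot: [3.141, 0.0, -1.29]
wrist_force: [0.3, -0.3, -3.8]
opening: 0.0111
```

Run:
```python
from h import *
need(.5607,.1429,-73.9)
```

```text
t 13.35 pos [0.56   0.1434 0.1022] d [ 0.0007 -0.0005] rot [-0.01 -0.06 -0.  ] F [ 0.3 -0.3 -3.8] q [0.1  0.35 1.65 0.   1.15 1.39] op 0.01113970457691877
```

Now a look at both cameras before the last 15 mm.

Run:
```python
from h import *
for n,(r0,r1,c0,c1) in (("top",(155,230,235,310)),("scene",(190,255,320,400))):
  im,d=ctrl.get_image(n);np.savez(n+"5.npz",im=im,d=d)
  save(cv2.resize(im[r0:r1,c0:c1],None,fx=8,fy=8,interpolation=cv2.INTER_CUBIC),n+"5.png")
```

```text
(no output)
```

View pics/top5.png

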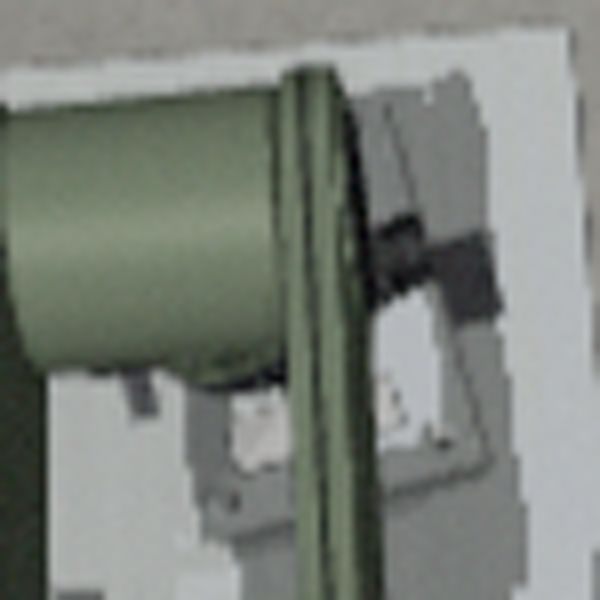

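View pics/scene5.png

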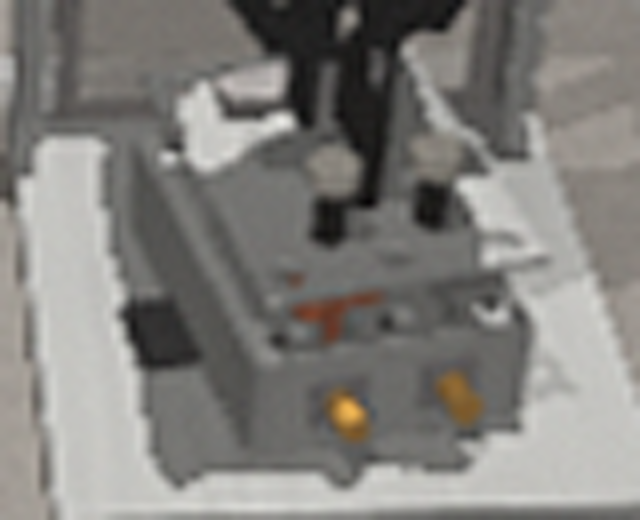

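Request:
send_rows(
  increments=[
    {"slide": [-0.001, 0, -0.006], "delta_rot": [0, 0.1, 0]},
    {"slide": [-0.001, 0, -0.005], "delta_rot": [0, 0.1, 0]},
    {"slide": [0, 0, -0.003], "delta_rot": [0, 0, 0]},
    {"slide": [0, 0, 0], "delta_rot": [0, 0, 0]},
    {"slide": [0, 0, 0], "delta_rot": [0, 0, 0]},
  ],
)

```text
time_s: 13.95
tool_pos: [0.5587, 0.1434, 0.0876]
eef_rot: [3.139, 0.001, -1.29]
wrist_force: [0.4, -0.1, -3.0]
opening: 0.0113
```

Run:
```python
from h import *
need(.5607,.1429,-73.9)
```

```text
t 13.95 pos [0.5587 0.1434 0.0876] d [ 0.002  -0.0005] rot [-0.02 -0.18  0.01] F [ 0.4 -0.1 -3. ] q [0.1  0.37 1.66 0.   1.12 1.39] op 0.011327847777784974
```

Request:
send_rows(
  increments=[
    {"slide": [0.002, -0.0005, -0.002], "delta_rot": [0, -0.2, 0]},
    {"slide": [0, 0, 0], "delta_rot": [0, 0, 0]},
    {"slide": [0, 0, 0], "delta_rot": [0, 0, 0]},
  ],
)

```text
time_s: 14.25
tool_pos: [0.5612, 0.1429, 0.0857]
eef_rot: [-3.14, -0.0, -1.29]
wrist_force: [0.3, -0.3, -4.0]
opening: 0.0108
```

Run:
```python
from h import *
need(.5607,.1429,-73.9)
for n,(r0,r1,c0,c1) in (("top",(155,230,235,310)),("scene",(190,255,320,400))):
  im,d=ctrl.get_image(n);np.savez(n+"6.npz",im=im,d=d)
  c=cv2.resize(im[r0:r1,c0:c1],None,fx=8,fy=8,interpolation=cv2.INTER_CUBIC)
  c=np.clip(c.astype(float)*1.6 if n=="scene" else c*1.3,0,255).astype(np.uint8)
  save(c,n+"6.png")
```

```text
t 14.25 pos [0.5612 0.1429 0.0857] d [-0.0005  0.    ] rot [-0.02  0.07  0.01] F [ 0.3 -0.3 -4. ] q [0.1  0.37 1.66 0.   1.11 1.39] op 0.010809517840954031
```

View pics/top6.png

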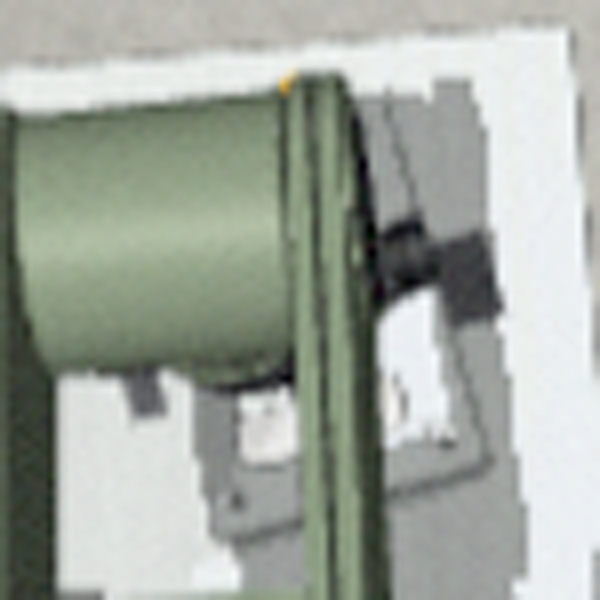

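View pics/scene6.png

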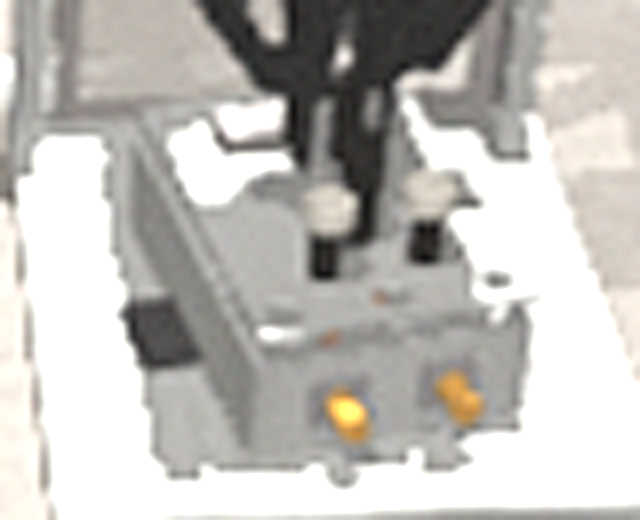

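Run:
```python
from h import *
p=np.array([.5618,.1431,.2805])
def world(l,z):
    c,s=np.cos(p[2]),np.sin(p[2]); l=np.atleast_2d(l); return np.c_[l@np.array([[c,s],[-s,c]])+p[:2],np.full(len(l),z)]
rect=np.array([(75,55),(-75,55),(-75,-55),(75,-55)])/1000
th=np.linspace(0,2*np.pi,25); circ=np.c_[np.cos(th),np.sin(th)]
for n,(r0,r1,c0,c1) in (("top",(155,230,235,310)),("scene",(195,245,330,395))):
  im=np.load(n+"6.npz")["im"]; k=8 if n=="top" else 12
  g=cv2.resize(im[r0:r1,c0:c1],None,fx=k,fy=k,interpolation=cv2.INTER_CUBIC).astype(float)
  g=np.clip((g/255)**.6*255*1.05,0,255).astype(np.uint8); raw=g.copy()
  def dr(P,col):
    q=((proj(n,P)-[c0,r0]+.5)*k-.5); cv2.polylines(g,[np.round(q*16).astype(np.int32).reshape(-1,1,2)],True,col,1,cv2.LINE_AA,4)
  dr(world(rect,.0712),(255,0,0)); dr(world(rect,.057),(0,0,255))
  for h in HO:
    dr(world(h+circ*.006,.0712),(255,0,0)); dr(world(h+circ*.0025,.057),(0,0,255))
  save(g,n+"7.png"); save(raw,n+"7r.png")
```

```text
(no output)
```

View pics/top7.png

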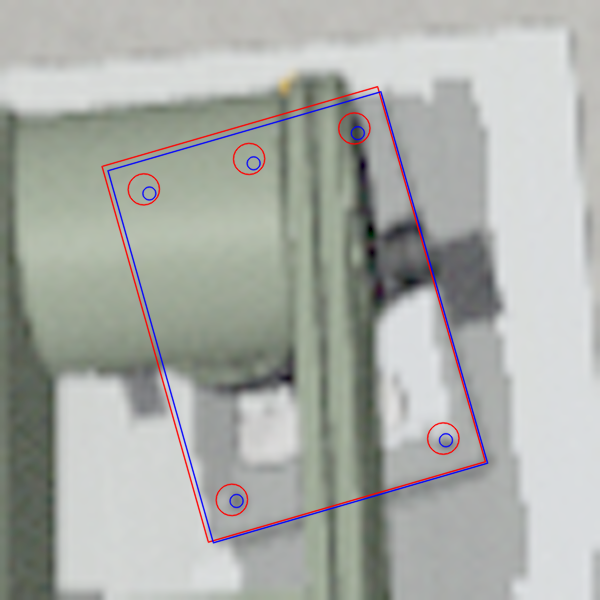

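View pics/scene7.png

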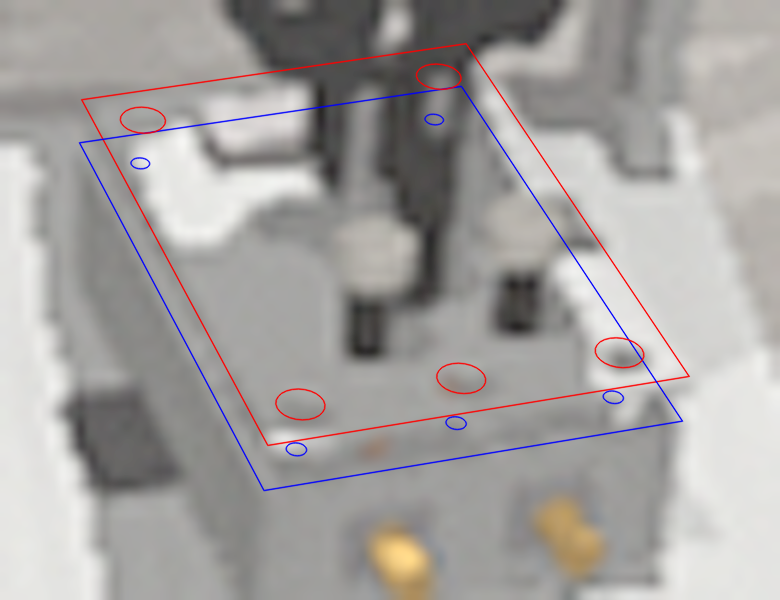

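View pics/scene7r.png

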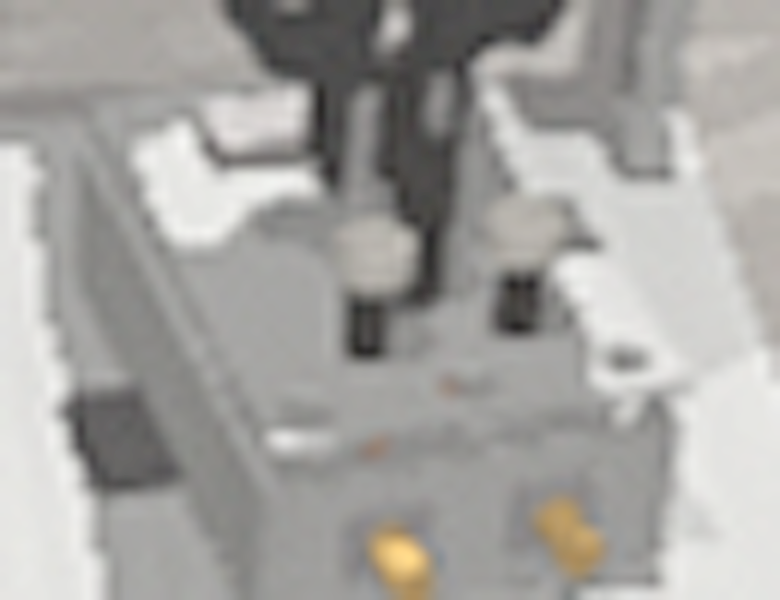

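Run:
```python
from h import *
def w(p,l,z):
    c,s=np.cos(p[2]),np.sin(p[2]); l=np.atleast_2d(l)/1000.; return np.c_[l@np.array([[c,s],[-s,c]])+p[:2],np.full(len(l),z)]
L=[(44,20),(44,-20)]
q0=proj("scene",w([.4108,-.1633,.5715],L,.034)); q1=proj("scene",w([.5618,.1431,.2805],L,.0672+.034))
print(((q0-[242,180]+.5)*10).round(), ((q1-[330,195]+.5)*12).round())
a=np.load("scene0.npz")["im"];b=np.load("scene6.npz")["im"]
for im,qs in((a,q0),(b,q1)):
  for q in qs:
    x,y=np.round(q).astype(int); r=6
    c=im[y-r:y+r+1,x-r:x+r+1].astype(float); warm=(c[...,0]-c[...,2]); 
    print(q.round(2)); print(warm.astype(int))
```

```text
[[378. 196.]
 [272. 231.]] [[521. 227.]
 [369. 250.]]
[279.3  199.14]
[[ 5  4  4  5  3  3  9 12 13 12 12 12 11]
 [ 2  3  5  4  4  3  2  8 14 11 13 10 11]
 [ 2  5  4  4  5  3  2  2 11 12 12 12 12]
 [ 3  4  4  3  3  2  4  1  4  8 12 11 11]
 [ 4  3  3  3  6  9 11 12  9  8  9 13 14]
 [ 3  4  3  7 11 14 17 16 17 10  5 10 15]
 [ 4  4  4  4 14 16 17 19 18 11  3  5 12]
 [ 2  3  5  4 11 15 14 14 15  7  3  2  8]
 [ 1  3  2  3  8 12 13 10 10  6  2  3  4]
 [ 1  4  5  3  4  6  9  9  7  3  2  3  3]
 [ 2  3  5  6  2  2  2  3  3  4  3  4  5]
 [-2  3  4  4  4  3  2  2  4  3  4  3  4]
 [ 2  2  4  5  5  4  5  3  4  2  2  3  3]]
[268.74 202.56]
[[ 4  3  3  1  2  2  2  2  4  5  4  3  3]
 [ 4  2  2  3  1  3  4  3  2  2  3  4  3]
 [ 5  4  3  1  3  3  1  3  3  4  4  4  4]
 [ 3  3  3  2  5  9 11  9  3  2  2  3  5]
 [ 4  3  3  7 15 16 16 17 14  6  1  3  2]
 [ 4  3  4 14 17 17 17 16 18  7  1  4  5]
 [ 4  4  1  9 18 18 17 16 12  5  2  3  5]
 [ 5  3  3  5 12 13 14 12  6  6 -2  3  4]
 [ 3  3  4  6  8 12 10  9  6  3  2  2  4]
 [ 6  4  2  4  6  7  6  6  0  2  4  3  3]
 [ 3  5  5  4  3  1  1  3  2  3  2  2  4]
 [ 3 
[... 505 characters left out ...]
  4  3  4]
 [ 3  1  3  5  4  8  6  6  5  4  3  4  4]
 [ 3  3  4  1  0  1  2  1  4  2  3  2  4]
 [ 3  3  4  0  1  5  4  2  3  2  5  3  2]]
[360.24 215.36]
[[ 5  4  2  2  0  3  4  1  3  4  2  3  2]
 [ 3  6  4  1  2  4  1  4  1  4  3  3  1]
 [ 5  5  3  0  2  4  4  2  0  3  0  1  3]
 [ 0  0  2  2  2  2  2  3  2  1  3  4  4]
 [ 3  2  3  2  3  7 11 11  7  5  2  2  2]
 [ 2  1  3  4 12 11 12 11 12 11  8  0  2]
 [ 2  1  1  4 10 11 13 12 14 13  9  1  2]
 [ 4  2  3  6  9 12 11 13 13 12  8  1  3]
 [ 3  3  3  3  8 11 12 12 11  9  5  2  1]
 [ 4  3  3  3  6 11 11 13 12 10  4  2  2]
 [ 2  4  2  3  4  7  7  6  6  4  2  3  2]
 [ 3  2  2  3  3  0  1  4  1  0  2  2  2]
 [ 1  3  2  2  1  3  2  4  3  3  2  1  2]]
```

Request:
send_rows(
  increments=[
    {"slide": [-0.001, -0.0013, 0], "delta_rot": [0, 0, 0]},
    {"slide": [0, 0, 0], "delta_rot": [0, 0, 0]},
    {"slide": [0, 0, 0], "delta_rot": [0, 0, 0]},
  ],
)

```text
time_s: 14.65
tool_pos: [0.5602, 0.1415, 0.086]
eef_rot: [-3.14, -0.0, -1.29]
wrist_force: [-0.6, -0.8, -3.1]
opening: 0.0108
```

```bash
cat > chk.py <<'E'
from h import *
import sys
def w(p,l,z):
    c,s=np.cos(p[2]),np.sin(p[2]); l=np.atleast_2d(l)/1000.; return np.c_[l@np.array([[c,s],[-s,c]])+p[:2],np.full(len(l),z)]
L=[(44,20),(44,-20)]
need(.5607,.1429,-73.9)
tag=sys.argv[1]
im,_=ctrl.get_image("scene");t,_=ctrl.get_image("top");np.savez("f%s.npz"%tag,s=im,t=t)
z=ctrl.state()["tool_pos"][2]-.0185
q0=proj("scene",w([.4108,-.1633,.5715],L,.034)); q1=proj("scene",w([.5618,.1431,.2805],L,z+.034))
for nm,i,qs in(("init",np.load("scene0.npz")["im"],q0),("prev",np.load("scene6.npz")["im"],q1),("now",im,q1)):
  for q in qs:
    x,y=np.round(q).astype(int); c=i[y-3:y+6,x-4:x+5].astype(float); m=np.clip(c[...,0]-c[...,2]-5,0,7)
    m[:2,6:]=0
    v,u=np.mgrid[y-3:y+6,x-4:x+5]; print(nm,(np.array([(u*m).sum(),(v*m).sum()])/m.sum()-q).round(2))
k=10
c=cv2.resize(t[195:228,255:300],None,fx=12,fy=12,interpolation=cv2.INTER_CUBIC); save(np.clip(c*1.4,0,255).astype(np.uint8),"ftop%s.png"%tag)
c=cv2.resize(im[195:245,330:395],None,fx=12,fy=12,interpolation=cv2.INTER_CUBIC).astype(float); save(np.clip((c/255)**.6*265,0,255).astype(np.uint8),"fsc%s.png"%tag)
E
python3 chk.py 1
```

```text
t 14.65 pos [0.5602 0.1415 0.086 ] d [0.0005 0.0014] rot [-0.02  0.1   0.  ] F [-0.6 -0.8 -3.1] q [0.1  0.37 1.66 0.   1.11 1.39] op 0.010846588303178783
init [-0.03  0.15]
init [-0.12  0.12]
prev [0.32 0.48]
prev [0.51 0.46]
now [-0.06  0.31]
now [-0.12  0.31]
```

View pics/ftop1.png

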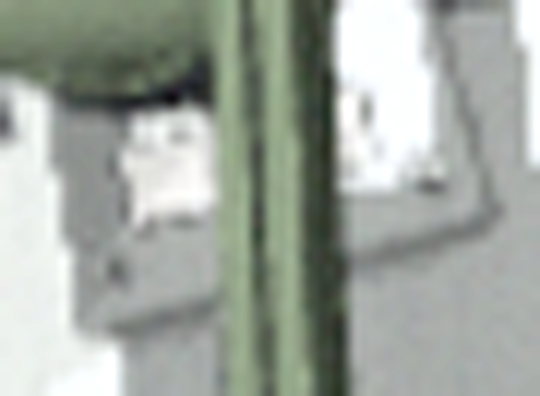

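View pics/fsc1.png

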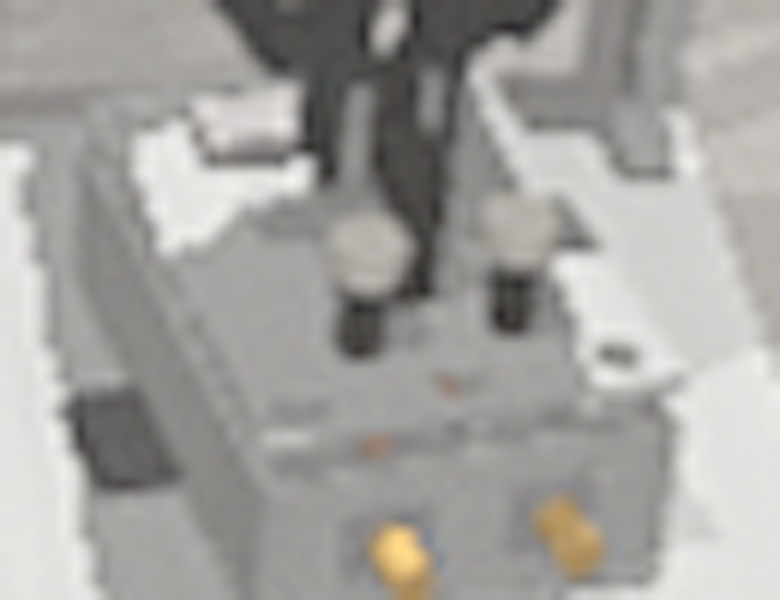

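Run:
```python
from h import *
s=ctrl.state(); print(s["joint_vel"].round(4))
need(.5607,.1429,-73.9)
print(ctrl.job_done())
```

```text
[ 0.0016  0.0004 -0.0024 -0.0012 -0.0001 -0.0005]
t 14.75 pos [0.5602 0.1415 0.086 ] d [0.0005 0.0014] rot [-0.02  0.09  0.  ] F [-0.3 -0.3 -4.6] q [0.1  0.37 1.66 0.   1.11 1.39] op 0.01103091082611182
the job is handed in; nothing more can be done
None
```

I pushed the guard fully down, then picked up the white two-post cover and handed in at 14.75 s. At that point it was held over the housing with the posts at the connector end. I left the pink look-alike and the smaller blank alone.

- **Guard:** I pressed the handle until it met the stop, with the fingertips at z = 0.142 m and 35 N. The depth picture afterwards put the handle top at 0.1426 m, against 0.142 m expected when fully down.
- **Grip and height:** the cover was still gripped (opening 11 mm, about 4 N hanging) and the arm was at rest. The tool was level to about 0.1°. From the tool height, the underside was about 10.5 mm above the rim.
- **Hole alignment:** the first check disagreed with the arm's own pose, with both cameras showing the cover about 1.3 mm too far towards +y. I trusted the cameras and moved it.
    - **Scene camera:** the posts then matched prediction to about 0.1 px across and 0.2 px down. The clearest corner hole also sat where predicted.
    - **Top camera:** the two threaded holes it can see showed inside their cover holes.
- **Not seen directly:** the arm hid the other three holes from the top camera. Their alignment rests on the fitted pose, which I put within about 1 mm; the limit is 3.5 mm.

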